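# Set up the stamping display

## Robot

A 7-joint arm with a two-finger parallel gripper is mounted at the origin on a cart in front of the work surface, level with it; the furniture and walls round the work are solid. World frame = base frame: x ahead of the robot, y to its left, z up, the work surface at z = 0. Lengths are in m, angles in rad, forces in N, time in s.
With the tool pointing down it reaches from about 0.425 to 0.875 m from the base axis. Payload 8.4 kg.
Tool frame: the origin (TCP) lies at the very end of the fingers, on their centre line; the grasp point (between the pads) lies 19 mm behind it (ctrl.grasp_offset is the distance from the TCP to the grasp point, in m); z points along the fingers, y is the line along which they close (so a half turn about z gives the same grasp; the last joint's range is limited). The gripper opens to 87 mm and grips with 3 to 60 N. Pads are 19 mm wide; open, the fingers measure 117 mm over their backs; the gripper's body (75 mm by 190 mm) begins 51 mm behind the grasp point.
Start: joints at [1.245, 0.333, 0.04, 1.465, -0.013, 1.343, -0.059], TCP at [0.146, -0.633, 0.223] pointing down, gripper open.
Joint ranges: [-2.58, 2.58], [-0.38, 2.09], [-1.3, 1.39], [0.25, 2.4], [-1.5, 4.64], [0.08, 2.09], [-2.65, 2.65]. Speed limits (rad/s): [2.22, 2.22, 2.79, 2.79, 3.14, 3.14, 3.14].

## Interface

Orientations are given as a unit quaternion [w, x, y, z].
In Python, from station import ctrl, vision, job gives the robot as it stands.
- The arm moves only by the shell command python3 -m jog 'ROWS' [OPENING] [FORCE]. ROWS is JSON, a list that holds one entry, the list of rows, each a list of 6 numbers: the shift along the world's x, y, z normalised to -1 to 1, where 1 is 200 mm, then the turn, a rotation vector about the world's x, y, z normalised to -1 to 1, where 1 is pi/4 rad. In form: [[[x, y, z, rx, ry, rz], ...]]. A call has 1 to 8 rows; each row shifts and turns the commanded pose from where the row before left it; what a row does not reach is not made up. A row lasts 1/10 s, in which the tool goes at most 50 mm and 8.59 degrees, less where a joint would pass 70% of its speed; a pose out of reach is approached as far as the arm can. A call with a number of a shift or a turn outside -1 to 1 is refused whole. A call with a gripper value outside its range is refused whole. OPENING is the finger opening in mm, from 0 to 87, set as the call begins (- or left out, the last holds). The fingers move at their own pace and stop on an object; FORCE is the grip in N (left out, the last holds). Time passes only in rows, so rows that do not move let the fingers close. It gives the time, the measured TCP pose, the force, the opening and the grip force at its end, in the units of the state.
- ctrl.get_obs(): the state, without advancing time (a new reading comes with each control period).
- vision.snapshot(name): name is "scene" or "top" or "wrist"; returns (picture, depth): 480x640x3 uint8, red, green, blue; 480x640 float32, m along the optical axis (not along the pixel's ray), 0 where there is no reading.
- vision.calibration(name): a dict with "fx", "fy", "cx", "cy" (pixels), "R" (3x3) and "t" (3): a world point X has camera coordinates R X + t; the wrist camera has in their place "tool_from_camera" (4x4, takes a point from camera to tool coordinates, whose origin is the TCP and whose axes are the flange's). Camera axes: x right, y down, z forward; pixel columns grow to the right and rows downward; lengths in m; the calibration is good to about 2 mm. The wrist camera is an equidistant fisheye: a pixel r from the principal point sees the ray r / f radians off the axis. A picture is of the moment at which its call begins: read the wrist's pose just before it. calibration takes no time and is no camera call.
- job.finish_job(): hands the job in; it is judged then, once.
The state is a dict: "clock": time; "joint_pos": joint angles; "qd": joint speeds; "joint_torque": joint torques, N m; "tcp_pos": TCP position; "tool_rot": TCP orientation; "wrist_force": force on the tool from outside, world axes, zero at the start; "wrist_torque": the same for the moment, N m; "finger_gap": opening from 0.0 (shut) to 1.0 (fully open); "grip_force": force on a finger pad.
Only numpy, scipy, OpenCV 4.12 (cv2) and the standard library are available. Lean on these libraries where they do the work, as an engineer would, in place of code of your own. Each camera call takes 0.05 s, during which the arm holds its last target. There are 200 camera calls.

## Task

Set up the stamping display on the grey board with the four things from the cork mat: put the all-black ink pad squarely on top of the labelled ink pad, then the tape roll in the middle on top of that; stand the roller stamp upright in the middle of the board's plot directly behind the labelled ink pad, and the white carton upright in the middle of the plot directly behind the yellow carton, its broad face to the front edge of the board. The labelled ink pad and the yellow carton stay where they lie on the board, and the pink carton behind the sticker racks is not to be disturbed.

Things in the scene. Friction and masses are not known exactly. Their poses are not given: they have to be found in the camera images.
- board: Fixed flat grey laminate display board, 190 mm deep (its x) by 200 mm wide (its y), top 10 mm above the table. Thin dark inlaid lines, flush with the top, divide it into 2 x 2 plots, each 95 mm deep and 100 mm wide. Its front edge, at -x, nearest the robot, carries a flush metal ticket rail. Origin: centre of its underside; plot centres at x = -47.5 (front) or +47.5 (back), y = +50 or -50 mm. It stands in the left or right part of the table, turned by up to 0.15 rad.
- labelled_pad: Black ink pad with a white label on its lid, closed, 69 x 86 x 20 mm, about 0.15 kg, lying loose in the middle of one front plot of the board (left or right), squared up with the board. Origin: centre of its underside; z up, x along its 69 mm side (same way as the board's x), y along its 86 mm side. 
- yellow_carton: Flat yellow carton with a printed lid, 72 x 92 x 24 mm, about 0.15 kg, lying loose in the middle of the other front plot of the board, squared up with the board. Origin: centre of its underside; z up, x along its 72 mm side (same way as the board's x), y along its 92 mm side. 
- black_pad: All-black closed ink pad without label, 65 to 69 mm (x) by 76 mm (y) by 19 mm, about 0.06 kg, lying loose on the cork mat (3 mm thick, on the table). Origin: centre of its underside; z up, x along its short 69 mm side, y along its 76 mm side. Starts within 0.35 rad of yaw 0. Grasp across the 69 mm side.
- tape_roll: Flat roll of paper tape with a wooden-patterned side and a white top, 51 mm across, 18 mm high, about 0.02 kg, lying flat and loose on the cork mat. Origin: centre of its underside; z up.
- stamp: Slim black pocket roller stamp standing upright and loose on the cork mat, 23 x 23 mm, 68 mm high, about 0.03 kg; the cap on top is fixed; it may be gripped at any height except 39 to 46 mm up, where it is waisted. Origin: centre of its underside; z up.
- white_carton: Slim plain white carton standing upright and loose on the cork mat, 20 mm thick (x), 60 mm wide (y), 105 mm high, about 0.045 kg. Origin: centre of its underside; z up, x through its thickness, that is, square to its broad faces. Starts within 0.35 rad of yaw 0. (Other white cartons in the wooden bin at the back belong to the shop.)
- pink_carton: Bystander: flat pink carton, 68 x 100 x 18 mm, loose on the table just behind the sticker racks, in the middle. Not to be disturbed. Origin: centre of its underside; x along its 68 mm side. (The three racks in front of it with upright sticker packs, up to 130 mm high, are fixed at x 330 to 525, y 55 to 205 mm; the wooden file boxes and the other stock along the back and right side are fixed too.)

How it is judged:
At the end, for the whole second after the job is handed in: Black pad flat on labelled pad (12 mm each way, 0.2 rad), tape flat on it (12 mm); stamp upright on the board 95 mm behind labelled pad, white carton the same behind yellow carton (15 mm; carton 0.2 rad). Labelled pad, yellow carton moved < 15 mm, pink carton < 30. All released, at rest (x of black_pad in the frame of labelled_pad between -0.012 and 0.012 m and y of black_pad in the frame of labelled_pad between -0.012 and 0.012 m and z of black_pad in the frame of labelled_pad between 0.015 and 0.025 m and angle between the x axis of black_pad and the x axis of labelled_pad, either way round below 0.2 rad and x of tape_roll in the frame of black_pad between -0.012 and 0.012 m and y of tape_roll in the frame of black_pad between -0.012 and 0.012 m and z of tape_roll in the frame of black_pad between 0.014 and 0.024 m and x of stamp in the frame of labelled_pad between 0.08 and 0.11 m and y of stamp in the frame of labelled_pad between -0.015 and 0.015 m and z of stamp in the frame of labelled_pad between -0.005 and 0.005 m and x of white_carton in the frame of yellow_carton between 0.08 and 0.11 m and y of white_carton in the frame of yellow_carton between -0.015 and 0.015 m and z of white_carton in the frame of yellow_carton between -0.005 and 0.005 m and angle between the x axis of white_carton and the x axis of board, either way round below 0.2 rad and angle between each of black_pad, tape_roll, stamp, white_carton, labelled_pad, yellow_carton's own z axis and vertical below 0.1 rad and linear speed of each of black_pad, tape_roll, stamp, white_carton below 0.02 m/s and distance of each of labelled_pad, yellow_carton from where it was at the start of the episode below 0.015 m and distance of pink_carton from where it was at the start of the episode below 0.03 m); the robot touches nothing.
It fails at once if the labelled ink pad or the yellow carton is displaced by more than 20 mm (distance of any of labelled_pad, yellow_carton from where it was at the start of the episode above 0.02 m).
It fails at once if the pink carton is displaced by more than 30 mm (distance of pink_carton from where it was at the start of the episode above 0.03 m).
It also fails if it takes over 118 s, if anything falls off the work surface, if the arm or the gripper's body presses on something with over 40 N, if the wrist force passes 120 N, or if a joint passes its speed limit or range.

## Working session

There is one attempt and no reset: what is moved stays moved. The work goes in short steps, Python scripts to look and compute and a shell command to move; the robot and the scene stay as the last step left them, time stands still between calls to the robot, and variables do not carry over. Pictures are saved under pics/ and viewed, at most 14 in all, crops included, and the job is handed in when it is done.

```bash
mkdir -p pics; ls; python3 - <<'E'
from station import ctrl, vision, job
import cv2,numpy as np
for n in("scene","top"):
    p,d=vision.snapshot(n); cv2.imwrite(f"pics/{n}0.png",p[:,:,::-1]); np.save(n+"0.npy",d)
    c=vision.calibration(n); print(n,{k:np.round(v,4).tolist() for k,v in c.items()})
print(ctrl.get_obs(), vision.calibration("wrist"))
E
```

```text
pics
scene {'fx': 532.9405, 'fy': 532.9405, 'cx': 321.7033, 'cy': 233.7308, 'R': [[-0.7246, -0.6889, -0.0206], [-0.3766, 0.4209, -0.8252], [0.5771, -0.5902, -0.5644]], 't': [0.4633, 0.1627, 0.8275]}
top {'fx': 493.2006, 'fy': 493.2006, 'cx': 311.7941, 'cy': 235.9538, 'R': [[0.0213, -0.9996, 0.0194], [-0.9991, -0.022, -0.0357], [0.0361, -0.0186, -0.9992]], 't': [0.1063, 0.485, 0.9528]}
{'clock': 0.1, 'joint_pos': array([ 1.24479147,  0.33383865,  0.03990235,  1.46618525, -0.0133888 ,
        1.34328592, -0.05852689]), 'qd': array([-1.17408480e-03, -2.68845427e-03,  2.25391759e-03, -1.91499327e-03,
        4.68306504e-05,  1.11968619e-03,  2.93272909e-04]), 'joint_torque': array([ 5.73124416e-03, -6.57803392e+01,  1.34094425e+00, -4.04707789e+01,
       -5.96530829e-02,  4.09214431e-02,  1.30081544e-04]), 'tcp_pos': array([ 0.14602121, -0.63295412,  0.22174846]), 'tool_rot': array([-7.11940492e-04,  9.93580386e-01,  1.13125988e-01, -1.40052904e-04]), 'wrist_force': array([0.14030927, 0.2537393 , 0.47597458]), 'wrist_torque': array([ 0.01124953, -0.0278089 , -0.01127496]), 'grip_force': 0.0, 'finger_gap': 1.0018368705805314} {'fx': 371.64829954431775, 'fy': 371.64829954431775, 'cx': 320.82655953825594, 'cy': 240.2729316211258, 'tool_from_camera': array([[ 6.13225553e-04, -9.57083788e-01, -2.89810709e-01,
         7.89627072e-02],
       [ 9.99999625e-01,  7.64217862e-04, -4.07835873e-04,
         4.60413439e-04],
       [ 6.11811623e-04, -2.89810350e-01,  9.57083897e-01,
        -1.63798660e-01],
       [ 0.00000000e+00,  0.00000000e+00,  0.00000000e+00,
         1.00000000e+00]])}
```

View pics/top0.png

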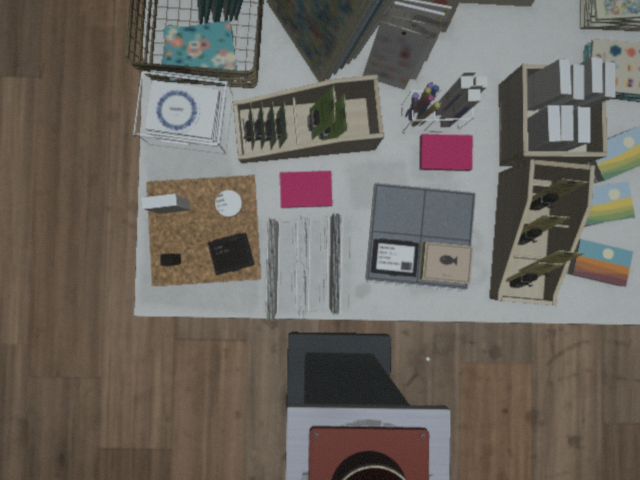

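View pics/scene0.png

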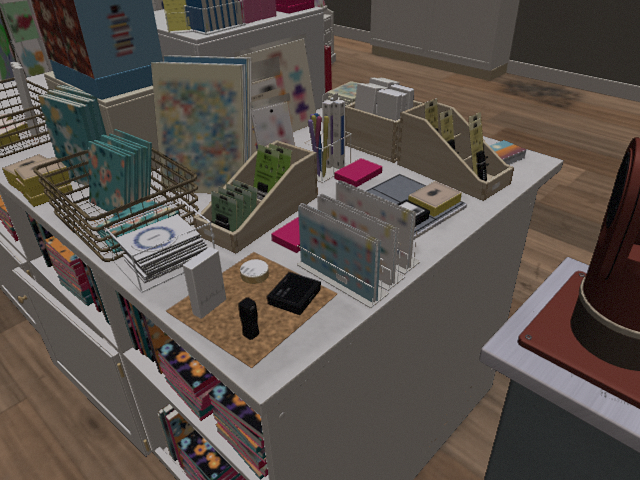

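The top view shows the black pad at (231,254), tape at (228,203), stamp at (171,259), white carton top at (160,203), labelled pad at (395,257), yellow carton at (447,262) and the board at about (367–474,185–287). The racks stand between the mat and the board. Next I'll locate each thing from depth at its top height.

```bash
cat > h.py <<'E'
import numpy as np,cv2
from station import ctrl,vision
def pts(name,d):
    c=vision.calibration(name);v,u=np.mgrid[0:480,0:640]
    P=np.stack([(u-c['cx'])/c['fx']*d,(v-c['cy'])/c['fy']*d,d],-1)
    return (P-c['t'])@np.array(c['R'])
def ray(name,uv,z):
    c=vision.calibration(name);R=np.array(c['R']);o=-R.T@c['t']
    uv=np.atleast_2d(uv).astype(float);r=np.c_[(uv[:,0]-c['cx'])/c['fx'],(uv[:,1]-c['cy'])/c['fy'],np.ones(len(uv))]@R
    return (o+r*((z-o[2])/r[:,2])[:,None])[:,:2]
def rect(xy):
    (c,s,a)=cv2.minAreaRect((xy*1000).astype(np.float32)); return np.round(c,1),np.round(s,1),round(a,1)
E
python3 - <<'E'
from h import *
im=cv2.imread("pics/top0.png");d=np.load("top0.npy");W=pts("top",d)
print("table z",np.median(W[290:310,160:250,2]),"noise",W[290:310,160:250,2].std())
rois=dict(black=(203,228,262,278,.022),tape=(210,185,248,222,.021),stamp=(150,245,190,275,.071),carton=(138,188,195,218,.108),lab=(370,235,420,280,.03),yel=(418,235,476,287,.034),pink=(275,165,338,212,.018),board=(355,178,484,295,.01))
for n,(a,b,c,e,z) in rois.items():
    w=W[b:e,a:c]; tol=.006 if z>.025 else .005
    m=(np.abs(w[...,2]-z)<tol).astype(np.uint8); 
    k,l,st,_=cv2.connectedComponentsWithStats(cv2.morphologyEx(m,cv2.MORPH_OPEN,np.ones((3,3))))
    i=1+st[1:,4].argmax(); v,u=np.nonzero(l==i)
    xy=ray("top",np.c_[u+a,v+b],z)
    print(n,rect(xy),"mean",np.round(xy.mean(0)*1000,1),"z",np.round(np.median(w[l==i][:,2]),4),len(u))
E
```

```text
table z 0.00026038365783242855 noise 0.05576288613222266
black (array([446.2, 272. ]), array([66.7, 75.7]), 15.6) mean [446.  271.8] z 0.023 1331
tape (array([542.8, 279.1]), array([48.1, 49.8]), 1.4) mean [542.7 279.7] z 0.022 547
stamp (array([432.9, 380.2]), array([21.7, 21.6]), 1.8) mean [433.3 380.4] z 0.0711 144
carton (array([534.3, 386.2]), array([21.2, 60.6]), 8.1) mean [534.3 386.4] z 0.1085 425
lab (array([445.3, -41.1]), array([86.3, 65.2]), 85.8) mean [445.2 -41.1] z 0.0308 1539
yel (array([ 437.9, -140.4]), array([93. , 71.9]), 85.8) mean [ 437.8 -140.5] z 0.0341 1825
pink (array([574.4, 131.2]), array([68.3, 99.8]), 3.2) mean [574.2 131.3] z 0.0191 1773
board (array([486.5, -94.3]), array([200.2, 194.4]), 85.7) mean [509.5 -93.1] z 0.0105 6637
```

```bash
python3 - <<'E'
from h import *
W=pts("top",np.load("top0.npy"))[np.load("top0.npy")>0]
H,_,_=[None]*3
xs=np.arange(.35,.86,.03);ys=np.arange(.45,-.60,-.03)
print("y cm  "+" ".join("%3d"%round(y*100-1.5) for y in ys))
for x in xs[::-1]:
    print("%4d: "%round(x*1000)+" ".join("%3d"%(lambda q:round(q.max()*1000) if len(q) else -1)(W[(W[:,0]>=x)&(W[:,0]<x+.03)&(W[:,1]<=y)&(W[:,1]>y-.03)][:,2]) for y in ys))
E
```

```text
y cm   44  41  38  35  32  29  26  23  20  17  14  11   8   5   2  -1  -4  -7 -10 -13 -16 -19 -22 -25 -28 -31 -34 -37 -40 -43 -46 -49 -52 -55 -58
 830: 113  36  37  37  37  37   8 114   4  24 135 205 239 242 225 187 179 179 179   5   6   5   5   4   5   4   5   5  44  45  44  45  -1  -1  -1
 800: 113  36  39  37  36  37  33 112   5   5  60 164 253 262 172 185 187 187   4   5   4   7   4   6   5  -1  -1  -1  -1  44  43  44  -1  -1  -1
 770: 113 112 113 112 111 110  84 112   4   5   6  92 128  -1  -1  58  94 103   4   5   3  -1   4 114 164 160 163 159  -1  -1  45  44  24  -1  -1
 740:  84  78 112 113 113 113 113 113  76  89 100 112 116 116 116   4  91 153 183 190 174   3   7 114 164 162 164 159  -1  -1   5  42  34  -1  -1
 710:  85  63  64  65  62  86  52  99  96  97  57 140 143  14 116   4 157 160 169 192 176   4   4 112 163 162 164 161 112  -1   4   5   4  -1  -1
 680:  85  63  64  64  62  86  60 100 100  98  57 131 141  13 117   6 146 159 152 176 171  22   4 169 169 170 168 102 113  53  56  55  -1  -1  -1
 650:  87  85  84  85  61  85  59  99 100  98  57 126 141 117 116 115   5   5 
[... 827 characters left out ...]
  26   8 134  91 127  10 127   9  16  35  35  35  39  37  36  15 105 111  94  70 116  -1  30  29  30  26   4  -1  -1
 440:   9   9  73   9  28  30  29  27 134  92 127   9 127   8  33  35  35  35  39  38  39  37  91 156 156 156 156  16  30  31  31  31   4  -1  -1
 410:   8  73  76   9  26  28  28  26 132  94 127   8 127   7  33  35  37  36  38  38  41  39  77 145 154 150  81  30  30  31  30  30   5  -1  -1
 380:   8   8   8   9   7  25   7   8 134  92 126   8 129   9  14  16  15  29  37  38  38  36  58  71  80  14  64   4   5  30  31  30   5  -1  -1
 350:   5   4   5   5   6   4   5   6 132  93 125   9 127   8   4   5   5   4   4   4   5   5  50  50  48  49  50   4   5   4   5   5   4  -1  -1
```

```bash
python3 -m jog '[[[0.1,0.15,0.2,0,0,0.19],[0.15,0.15,0.2,0,0,0.19],[0.15,0.15,0.1,0,0,0.19],[0.15,0.15,0,0,0,0.19],[0.15,0.15,0,0,0,0.19],[0.15,0.15,0,0,0,0.19],[0.12,0.18,0,0,0,0.19],[0.1,0.18,0,0,0,0.19]]]' 87
```

```text
clock: 0.9
tcp_pos: [0.3555, -0.3858, 0.3135]
tool_rot: [-0.0, 0.756, 0.655, 0.0]
wrist_force: [0.1, 0.6, 0.2]
finger_gap: 0.998
grip_force: 0.0
```

```bash
python3 -m jog '[[[0.07,0.2,0,0,0,0.066],[0.07,0.2,0,0,0,0.066],[0.07,0.2,0,0,0,0.066],[0.07,0.2,0,0,0,0.066],[0.07,0.2,0,0,0,0.066],[0.07,0.2,0,0,0,0.066],[0.07,0.2,0,0,0,0.066],[0.07,0.2,0,0,0,0.067]]]'; python3 - <<'E'
from h import *
d=np.load("top0.npy");W=pts("top",d)[d>0]
for y in (.235,.245,.255,.265,.275,.285,.295,.305,.315):
    q=W[(abs(W[:,1]-y)<.005)&(W[:,0]>.59)&(W[:,0]<.72)&(W[:,2]>.06)]
    print(y,np.round(sorted(q[:,0])[:3],3),[round(q[(q[:,0]<l)][:,2].max(initial=0),3) for l in(.625,.635,.645,.655)])
E
```

```text
clock: 1.7
tcp_pos: [0.4665, -0.0661, 0.3139]
tool_rot: [0.0, 0.607, 0.795, -0.0]
wrist_force: [1.1, -0.7, -0.6]
finger_gap: 0.999
grip_force: 0.0
0.235 [0.648 0.663 0.664] [np.float64(0.0), np.float64(0.0), np.float64(0.0), np.float64(0.06)]
0.245 [0.684] [np.float64(0.0), np.float64(0.0), np.float64(0.0), np.float64(0.0)]
0.255 [] [np.float64(0.0), np.float64(0.0), np.float64(0.0), np.float64(0.0)]
0.265 [] [np.float64(0.0), np.float64(0.0), np.float64(0.0), np.float64(0.0)]
0.275 [] [np.float64(0.0), np.float64(0.0), np.float64(0.0), np.float64(0.0)]
0.285 [0.654 0.656 0.658] [np.float64(0.0), np.float64(0.0), np.float64(0.0), np.float64(0.084)]
0.295 [0.639 0.64  0.64 ] [np.float64(0.0), np.float64(0.0), np.float64(0.086), np.float64(0.086)]
0.305 [0.643 0.644 0.644] [np.float64(0.0), np.float64(0.0), np.float64(0.083), np.float64(0.083)]
0.315 [0.641 0.642 0.644] [np.float64(0.0), np.float64(0.0), np.float64(0.085), np.float64(0.085)]
```

```bash
python3 -m jog '[[[0.02,0.21,0,0,0,0],[0.01,0.21,0,0,0,0],[0,0.21,0,0,0,0],[0,0.21,0,0,0,0],[-0.02,0.21,0,0,0,0],[-0.03,0.21,0,0,0,0],[-0.04,0.21,-0.05,0,0,0],[-0.03,0.23,-0.1,0,0,0]]]'; python3 -m jog '[[[0,0,-0.2,0,0,0],[0,0,-0.2,0,0,0],[0,0,-0.1,0,0,0],[0,0,0,0,0,0]]]'
```

```text
clock: 2.5
tcp_pos: [0.4486, 0.2733, 0.285]
tool_rot: [0.001, 0.608, 0.794, 0.001]
wrist_force: [1.8, -0.2, -1.0]
finger_gap: 0.997
grip_force: 0.0
clock: 2.9
tcp_pos: [0.4468, 0.2706, 0.1813]
tool_rot: [-0.001, 0.607, 0.795, -0.002]
wrist_force: [-0.4, 0.5, 0.1]
finger_gap: 1.003
grip_force: 0.0
```

```bash
python3 -m jog '[[[-0.015,0.04,-0.15,0,0,0],[0,0,-0.2,0,0,0],[0,0,-0.2,0,0,0],[0,0,-0.15,0,0,0],[0,0,-0.1,0,0,0],[0,0,-0.05,0,0,0],[0,0,0,0,0,0]]]'; python3 -m jog '[[[0,0,0,0,0,0],[0,0,0,0,0,0],[0,0,0,0,0,0],[0,0,0,0,0,0],[0,0,0,0,0,0],[0,0,0,0,0,0]]]' 50 12
```

```text
clock: 3.6
tcp_pos: [0.4457, 0.2797, 0.0142]
tool_rot: [-0.0, 0.608, 0.794, -0.0]
wrist_force: [0.6, -0.3, 0.4]
finger_gap: 1.0
grip_force: 0.0
clock: 4.2
tcp_pos: [0.4459, 0.2799, 0.0149]
tool_rot: [0.0, 0.607, 0.794, 0.0]
wrist_force: [-2.0, -1.3, 6.8]
finger_gap: 0.744
grip_force: 12.0
```

```bash
python3 -m jog '[[[0,0,0,0,0,0],[0,0,0,0,0,0],[0,0,-0.025,0,0,0],[0,0,0,0,0,0]]]' 87; python3 -m jog '[[[0,0,0,0,0,0],[0,0,0,0,0,0],[0,0,0,0,0,0],[0,0,0,0,0,0],[0,0,0,0,0,0],[0,0,0,0,0,0]]]' 50 15;  python3 -m jog '[[[0,0,0.05,0,0,0],[0,0,0.1,0,0,0],[0,0,0.2,0,0,0],[0,0,0.2,0,0,0],[0,0,0.2,0,0,0],[0,0,0.2,0,0,0],[0,0,0.1,0,0,0],[0,0,0,0,0,0]]]'
```

```text
clock: 4.6
tcp_pos: [0.4451, 0.2794, 0.0084]
tool_rot: [-0.0, 0.607, 0.794, -0.0]
wrist_force: [-0.3, -1.1, -0.0]
finger_gap: 0.975
grip_force: 0.0
clock: 5.2
tcp_pos: [0.4456, 0.2798, 0.0092]
tool_rot: [0.0, 0.607, 0.794, 0.0]
wrist_force: [1.3, 1.0, 0.1]
finger_gap: 0.748
grip_force: 15.0
clock: 6.0
tcp_pos: [0.4465, 0.281, 0.2229]
tool_rot: [0.001, 0.607, 0.794, 0.002]
wrist_force: [0.1, -0.6, -1.6]
finger_gap: 0.745
grip_force: 15.0
```

```bash
python3 - <<'E'
from h import *
p,d=vision.snapshot("wrist");cv2.imwrite("pics/w1.png",p[:,:,::-1])
E
```

```text
(no output)
```

View pics/w1.png

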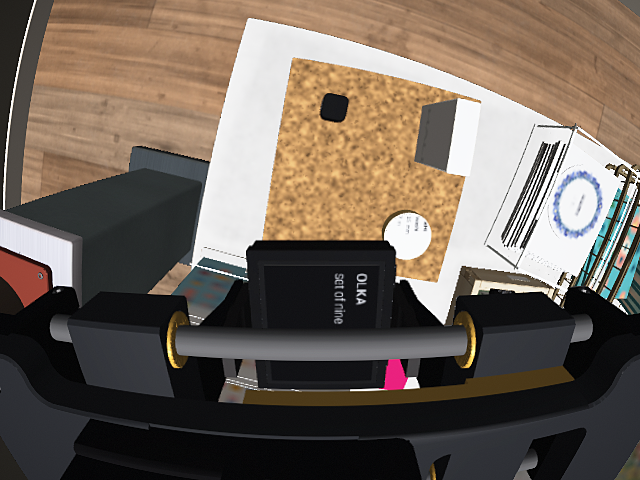

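The pad is held squarely; in the same view the stamp is at (334,107), the carton at (447,137) and the tape at (407,234), all undisturbed. I'll carry it across to the labelled pad.

```bash
python3 -m jog '[[[0.03,-0.2,0,0,0,-0.054],[0.03,-0.2,0,0,0,-0.054],[0.02,-0.2,0,0,0,-0.054],[0,-0.2,0,0,0,-0.054],[0,-0.2,0,0,0,-0.054],[-0.02,-0.2,0,0,0,-0.054],[-0.03,-0.2,0,0,0,-0.054],[-0.03,-0.175,0,0,0,-0.056]]]'; python3 -m jog '[[[0,0,-0.1,0,0,0],[0,0,-0.2,0,0,0],[0,0,-0.2,0,0,0],[0,0,-0.1,0,0,0],[0,0,0,0,0,0]]]'
```

```text
clock: 6.85
tcp_pos: [0.4441, -0.0373, 0.2181]
tool_rot: [-0.001, 0.734, 0.679, -0.001]
wrist_force: [0.8, 0.0, -0.6]
finger_gap: 0.746
grip_force: 15.0
clock: 7.35
tcp_pos: [0.4423, -0.0348, 0.0957]
tool_rot: [-0.003, 0.733, 0.68, -0.002]
wrist_force: [-0.5, 0.3, -0.4]
finger_gap: 0.75
grip_force: 15.0
```

```bash
python3 -m jog '[[[0.018,0.006,-0.1,0,0,0],[0,0,-0.1,0,0,0],[0,0,-0.05,0,0,0],[0,0,-0.03,0,0,0],[0,0,0,0,0,0],[0,0,0,0,0,0]]]'
```

```text
clock: 7.95
tcp_pos: [0.4496, -0.0341, 0.0439]
tool_rot: [0.0, 0.733, 0.68, 0.0]
wrist_force: [-0.9, -0.5, -1.3]
finger_gap: 0.75
grip_force: 15.0
```

```bash
python3 -m jog '[[[-0.015,0,-0.02,0,0,0],[0,0,-0.01,0,0,0],[0,0,0,0,0,0],[0,0,0,0,0,0]]]'
```

```text
clock: 8.35
tcp_pos: [0.4461, -0.034, 0.0373]
tool_rot: [0.0, 0.733, 0.68, 0.0]
wrist_force: [-0.3, -0.6, -1.2]
finger_gap: 0.747
grip_force: 15.0
```

Just above contact, so I'll release, rise, and then check from the top camera once clear.

```bash
python3 -m jog '[[[0,0,-0.005,0,0,0],[0,0,0,0,0,0],[0,0,0,0,0,0],[0,0,0,0,0,0],[0,0,0,0,0,0]]]' 87; python3 -m jog '[[[0,0,0.1,0,0,0],[0,0,0.2,0,0,0],[0,0,0.2,0,0,0],[0,0,0.2,0,0,0],[0,0,0.2,0,0,0],[0,0,0.1,0,0,0]]]';  python3 -m jog '[[[0.02,0.2,0,0,0,0.04],[0.04,0.2,0,0,0,0.04],[0.05,0.2,0,0,0,0.04],[0.07,0.2,0,0,0,0.04],[0.07,0.2,0,0,0,0.04],[0.07,0.2,0,0,0,0.04],[0.08,0.2,0,0,0,0.04],[0.08,0.16,0,0,0,0.04]]]'; python3 - <<'E'
from h import *
p,d=vision.snapshot("top");cv2.imwrite("pics/top1.png",p[:,:,::-1]);np.save("top1.npy",d)
W=pts("top",d)
for n,(a,b,c,e,z,t) in dict(lab=(370,232,421,285,.049,.006),yel=(418,235,476,287,.034,.006),tape=(205,180,252,225,.021,.005)).items():
    w=W[b:e,a:c];m=(abs(w[...,2]-z)<t).astype(np.uint8)
    k,l,st,_=cv2.connectedComponentsWithStats(cv2.morphologyEx(m,cv2.MORPH_OPEN,np.ones((3,3))))
    if k<2: print(n,"none",np.median(w[...,2]));continue
    i=1+st[1:,4].argmax();v,u=np.nonzero(l==i);print(n,rect(ray("top",np.c_[u+a,v+b],z)),np.median(w[l==i][:,2]),len(u))
E
```

```text
clock: 8.85
tcp_pos: [0.4461, -0.034, 0.0362]
tool_rot: [-0.0, 0.733, 0.68, -0.0]
wrist_force: [0.3, -0.7, -0.4]
finger_gap: 0.989
grip_force: 0.0
clock: 9.45
tcp_pos: [0.4472, -0.0339, 0.2397]
tool_rot: [0.002, 0.733, 0.68, 0.001]
wrist_force: [0.9, 0.8, -1.0]
finger_gap: 1.0
grip_force: 0.0
clock: 10.25
tcp_pos: [0.5423, 0.2803, 0.2359]
tool_rot: [-0.0, 0.642, 0.767, 0.0]
wrist_force: [0.4, -0.8, 0.6]
finger_gap: 0.998
grip_force: 0.0
lab (array([447.9, -41.1]), array([76.4, 66.4]), 86.2) 0.04984492958063737 1421
yel (array([ 437.8, -140.6]), array([92.7, 71.9]), 85.8) 0.03403779863538875 1818
tape none 0.6678757643859535
```

```bash
python3 -m jog '[[[0,-0.003,-0.15,0,0,0],[0,0,-0.2,0,0,0],[0,0,-0.2,0,0,0],[0,0,-0.2,0,0,0],[0,0,-0.15,0,0,0],[0,0,-0.1,0,0,0],[0,0,-0.08,0,0,0],[0,0,0,0,0,0]]]'
```

```text
clock: 11.1
tcp_pos: [0.541, 0.2765, 0.0182]
tool_rot: [-0.001, 0.642, 0.766, -0.001]
wrist_force: [-0.3, -0.1, -1.1]
finger_gap: 1.0
grip_force: 0.0
```

```bash
python3 -m jog '[[[0.005,0.012,-0.03,0,0,0],[0,0,-0.02,0,0,0],[0,0,0,0,0,0]]]';python3 -m jog '[[[0,0,0,0,0,0],[0,0,0,0,0,0],[0,0,0,0,0,0],[0,0,0,0,0,0],[0,0,0,0,0,0],[0,0,0,0,0,0],[0,0,0,0,0,0]]]' 35 6
```

```text
clock: 11.4
tcp_pos: [0.5433, 0.28, 0.0105]
tool_rot: [0.0, 0.642, 0.766, 0.0]
wrist_force: [0.5, 0.6, -0.1]
finger_gap: 0.998
grip_force: 0.0
clock: 12.1
tcp_pos: [0.5431, 0.2797, 0.0102]
tool_rot: [0.0, 0.642, 0.766, -0.0]
wrist_force: [-1.2, -0.8, 1.2]
finger_gap: 0.574
grip_force: 6.0
```

```bash
python3 -m jog '[[[0,0,0.05,0,0,0],[0,0,0.15,0,0,0],[0,0,0.2,0,0,0],[0,0,0.2,0,0,0],[0,0,0.2,0,0,0],[0,0,0.2,0,0,0],[0,0,0.1,0,0,0]]]'; python3 -m jog '[[[-0.03,-0.2,0,0,0,-0.04],[-0.04,-0.2,0,0,0,-0.04],[-0.05,-0.2,0,0,0,-0.04],[-0.06,-0.2,0,0,0,-0.04],[-0.07,-0.2,0,0,0,-0.04],[-0.07,-0.2,0,0,0,-0.04],[-0.08,-0.2,0,0,0,-0.04],[-0.075,-0.2,0,0,0,-0.04]]]'; python3 -m jog '[[[0,0,-0.1,0,0,0],[0,0,-0.2,0,0,0],[0,0,-0.2,0,0,0],[0,0,-0.1,0,0,0],[0,0,0,0,0,0]]]'
```

```text
clock: 12.8
tcp_pos: [0.5436, 0.2809, 0.2348]
tool_rot: [0.001, 0.642, 0.767, 0.002]
wrist_force: [0.6, 0.1, -0.2]
finger_gap: 0.578
grip_force: 6.0
clock: 13.6
tcp_pos: [0.4472, -0.0414, 0.231]
tool_rot: [0.001, 0.734, 0.68, 0.0]
wrist_force: [0.4, -0.4, -0.5]
finger_gap: 0.578
grip_force: 6.0
clock: 14.1
tcp_pos: [0.4462, -0.0397, 0.1083]
tool_rot: [-0.002, 0.733, 0.68, -0.001]
wrist_force: [0.7, 0.7, 0.2]
finger_gap: 0.575
grip_force: 6.0
```

```bash
python3 -m jog '[[[0,-0.005,-0.1,0,0,0],[0,0,-0.08,0,0,0],[0,0,-0.04,0,0,0],[0,0,-0.02,0,0,0],[0,0,0,0,0,0],[0,0,0,0,0,0]]]'
```

```text
clock: 14.7
tcp_pos: [0.4487, -0.0412, 0.0631]
tool_rot: [0.0, 0.733, 0.68, 0.0]
wrist_force: [0.6, 0.2, 0.1]
finger_gap: 0.581
grip_force: 6.0
```

```bash
python3 -m jog '[[[0,0,-0.02,0,0,0],[0,0,-0.015,0,0,0],[0,0,0,0,0,0],[0,0,0,0,0,0]]]';python3 -m jog '[[[0,0,0,0,0,0],[0,0,0,0,0,0],[0,0,0,0,0,0],[0,0,0,0,0,0],[0,0,0,0,0,0]]]' 75; python3 -m jog '[[[0,0,0.1,0,0,0],[0,0,0.2,0,0,0],[0,0,0.2,0,0,0],[0,0,0.2,0,0,0],[0,0,0.15,0,0,0]]]'
```

```text
clock: 15.1
tcp_pos: [0.4482, -0.0412, 0.0552]
tool_rot: [0.0, 0.733, 0.68, 0.0]
wrist_force: [0.1, -0.2, 0.4]
finger_gap: 0.579
grip_force: 6.0
clock: 15.6
tcp_pos: [0.4481, -0.0412, 0.0552]
tool_rot: [-0.0, 0.733, 0.68, -0.0]
wrist_force: [-0.1, -0.1, -0.2]
finger_gap: 0.848
grip_force: 0.0
clock: 16.1
tcp_pos: [0.4485, -0.041, 0.2277]
tool_rot: [0.001, 0.733, 0.68, 0.0]
wrist_force: [0.5, 0.2, -0.4]
finger_gap: 0.862
grip_force: 0.0
```

```bash
python3 -m jog '[[[0.03,0.191,0.01,0,0,-0.17],[0.03,0.191,0.01,0,0,-0.17],[0.02,0.191,0,0,0,-0.17],[0,0.191,0,0,0,-0.17],[0,0.191,0,0,0,-0.17],[0,0.191,0,0,0,-0.17]]]' 60; python3 -c "
from station import ctrl;print(ctrl.get_obs()['joint_pos'].round(2))"; python3 -m jog '[[[-0.02,0.191,0,0,0,-0.17],[-0.03,0.191,0,0,0,-0.17],[-0.04,0.191,0,0,0,-0.17],[-0.04,0.191,0,0,0,-0.17],[-0.03,0.191,0,0,0,-0.165],[0,0,0,0,0,0]]]'; python3 - <<'E'
from h import *
print(ctrl.get_obs()['joint_pos'].round(2))
p,d=vision.snapshot("wrist");cv2.imwrite("pics/w2.png",p[:,:,::-1])
E
```

```text
clock: 16.7
tcp_pos: [0.4638, 0.1751, 0.2291]
tool_rot: [0.0, 0.933, 0.361, -0.0]
wrist_force: [0.9, 0.2, 1.5]
finger_gap: 0.693
grip_force: 0.0
[ 0.58  0.11 -1.08  1.78  0.1   1.31 -1.35]
clock: 17.3
tcp_pos: [0.4299, 0.3627, 0.2292]
tool_rot: [-0.002, 0.998, 0.055, -0.001]
wrist_force: [-0.4, 0.1, 0.1]
finger_gap: 0.687
grip_force: 0.0
[ 0.1   0.3  -1.05  1.63  0.27  1.36 -2.45]
```

View pics/w2.png

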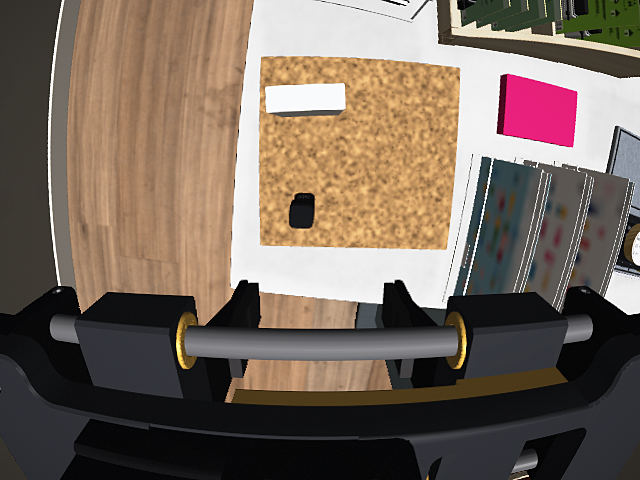

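The stamp is at (302,211), standing slightly right of alignment, and the carton at (305,98). Joint 7 is too near its limit this way round, so I'll use the equivalent grasp half a turn away.

```bash
for i in 1 2; do :; done; python3 -m jog '[[[0,0,0,0,0,0.19],[0,0,0,0,0,0.19],[0,0,0,0,0,0.19],[0,0,0,0,0,0.19],[0,0,0,0,0,0.19],[0,0,0,0,0,0.19],[0,0,0,0,0,0.19],[0,0,0,0,0,0.19]]]' >/dev/null; python3 -m jog '[[[0,0,0,0,0,0.19],[0,0,0,0,0,0.19],[0,0,0,0,0,0.19],[0,0,0,0,0,0.19],[0,0,0,0,0,0.19],[0,0,0,0,0,0.19],[0,0,0,0,0,0.19],[0,0,0,0,0,0.19]]]'; python3 -m jog '[[[0.01,0.04,0,0,0,0.19],[0.005,0.04,0,0,0,0.19],[0,0,0,0,0,0.19],[0,0,0,0,0,0.19],[0,0,0,0,0,0.1],[0,0,0,0,0,0],[0,0,0,0,0,0]]]';python3 -c "
from station import ctrl;print(ctrl.get_obs()['joint_pos'].round(2))"
```

```text
clock: 18.95
tcp_pos: [0.4344, 0.355, 0.2288]
tool_rot: [0.0, 0.315, 0.949, -0.001]
wrist_force: [-0.4, -0.3, 0.1]
finger_gap: 0.69
grip_force: 0.0
clock: 19.65
tcp_pos: [0.4371, 0.3716, 0.2289]
tool_rot: [0.0, -0.013, 1.0, -0.0]
wrist_force: [0.1, 1.0, -0.8]
finger_gap: 0.69
grip_force: 0.0
[ 0.21  0.45 -1.29  1.6   0.44  1.42  0.48]
```

```bash
python3 -m jog '[[[-0.02,0.043,-0.1,0,0,0],[0,0,-0.1,0,0,0],[0,0,0,0,0,0],[0,0,0,0,0,0]]]';python3 -c "
from station import ctrl;print(ctrl.get_obs()['joint_pos'].round(3))"
```

```text
clock: 20.05
tcp_pos: [0.4328, 0.3809, 0.1894]
tool_rot: [0.0, -0.014, 1.0, -0.0]
wrist_force: [0.6, 0.2, 1.0]
finger_gap: 0.685
grip_force: 0.0
[ 0.169  0.487 -1.259  1.65   0.473  1.357  0.439]
```

```bash
python3 -m jog '[[[0,0,-0.2,0,0,0],[0,0,-0.2,0,0,0],[0,0,-0.15,0,0,0],[0,0,-0.15,0,0,0],[0,0,-0.1,0,0,0],[0,0,-0.05,0,0,0],[0,0,0,0,0,0],[0,0,0,0,0,0]]]'
```

```text
clock: 20.85
tcp_pos: [0.4331, 0.382, 0.0203]
tool_rot: [0.001, -0.015, 1.0, 0.001]
wrist_force: [0.6, 0.4, 0.1]
finger_gap: 0.692
grip_force: 0.0
```

```bash
python3 -m jog '[[[0,-0.006,-0.035,0,0,0],[0,0,0,0,0,0],[0,0,0,0,0,0]]]'; python3 -m jog '[[[0,0,0,0,0,0],[0,0,0,0,0,0],[0,0,0,0,0,0],[0,0,0,0,0,0],[0,0,0,0,0,0],[0,0,0,0,0,0],[0,0,0,0,0,0],[0,0,0,0,0,0]]]' 10 8;  python3 -m jog '[[[0,0,0.05,0,0,0],[0,0,0.15,0,0,0],[0,0,0.2,0,0,0],[0,0,0.2,0,0,0],[0,0,0.2,0,0,0],[0,0,0.2,0,0,0],[0,0,0.1,0,0,0],[0,0,0,0,0,0]]]'
```

```text
clock: 21.15
tcp_pos: [0.4327, 0.38, 0.0123]
tool_rot: [0.0, -0.015, 1.0, -0.0]
wrist_force: [-1.2, 0.2, -0.0]
finger_gap: 0.687
grip_force: 0.0
clock: 21.95
tcp_pos: [0.4325, 0.3801, 0.012]
tool_rot: [0.0, -0.015, 1.0, -0.0]
wrist_force: [-0.4, -0.3, -0.1]
finger_gap: 0.259
grip_force: 8.0
clock: 22.75
tcp_pos: [0.433, 0.3816, 0.2359]
tool_rot: [0.002, -0.015, 1.0, 0.001]
wrist_force: [-0.4, 0.6, -0.5]
finger_gap: 0.257
grip_force: 8.0
```

```bash
python3 -m jog '[[[0.05,-0.15,0,0,0,0],[0.05,-0.2,0,0,0,0],[0.05,-0.2,0,0,0,0],[0.05,-0.2,0,0,0,0],[0.05,-0.2,0,0,0,0],[0.05,-0.2,0,0,0,0],[0.05,-0.2,0,0,0,0],[0.05,-0.2,0,0,0,0]]]'; python3 -m jog '[[[0.05,-0.2,0,0,0,0],[0.05,-0.2,0,0,0,0],[0.035,-0.15,0,0,0,0],[0,-0.04,0,0,0,0],[0,0,-0.1,0,0,0],[0,0,-0.2,0,0,0],[0,0,-0.2,0,0,0],[0,0,0,0,0,0]]]';python3 -c "
from station import ctrl;print(ctrl.get_obs()['joint_pos'].round(2))"
```

```text
clock: 23.55
tcp_pos: [0.5121, 0.0682, 0.2316]
tool_rot: [-0.0, -0.015, 1.0, -0.0]
wrist_force: [0.1, 0.2, -0.4]
finger_gap: 0.261
grip_force: 8.0
clock: 24.35
tcp_pos: [0.5358, -0.0474, 0.1275]
tool_rot: [-0.004, -0.015, 1.0, 0.001]
wrist_force: [-0.7, -0.7, -0.5]
finger_gap: 0.26
grip_force: 8.0
[ 0.94  0.39 -1.11  1.81  0.37  1.19  1.31]
```

```bash
python3 -m jog '[[[0.015,-0.003,-0.15,0,0,0],[0,0,-0.15,0,0,0],[0,0,-0.1,0,0,0],[0,0,-0.08,0,0,0],[0,0,-0.02,0,0,0],[0,0,0,0,0,0],[0,0,0,0,0,0]]]'
```

```text
clock: 25.05
tcp_pos: [0.5434, -0.0484, 0.0333]
tool_rot: [0.001, -0.015, 1.0, -0.0]
wrist_force: [1.1, 0.5, 0.7]
finger_gap: 0.26
grip_force: 8.0
```

```bash
python3 -m jog '[[[-0.015,0,-0.03,0,0,0],[0,0,-0.025,0,0,0],[0,0,-0.015,0,0,0],[0,0,0,0,0,0],[0,0,0,0,0,0]]]'; python3 -m jog '[[[0,0,0,0,0,0],[0,0,0,0,0,0],[0,0,0,0,0,0],[0,0,0,0,0,0],[0,0,0,0,0,0]]]' 65; python3 -m jog '[[[0,0,0.05,0,0,0],[0,0,0.15,0,0,0],[0,0,0.2,0,0,0],[0,0,0.2,0,0,0],[0,0,0.2,0,0,0],[0,0,0.2,0,0,0],[0,0,0.1,0,0,0]]]'
```

```text
clock: 25.55
tcp_pos: [0.5396, -0.0485, 0.018]
tool_rot: [0.0, -0.015, 1.0, -0.0]
wrist_force: [-0.1, -0.2, 0.3]
finger_gap: 0.256
grip_force: 8.0
clock: 26.05
tcp_pos: [0.5395, -0.0485, 0.018]
tool_rot: [0.0, -0.015, 1.0, -0.0]
wrist_force: [-0.0, 0.0, 0.7]
finger_gap: 0.628
grip_force: 0.0
clock: 26.75
tcp_pos: [0.5405, -0.0478, 0.2422]
tool_rot: [0.002, -0.015, 1.0, -0.001]
wrist_force: [-0.5, 0.1, 0.1]
finger_gap: 0.745
grip_force: 0.0
```

```bash
python3 -m jog '[[[0,0.15,0,0,0,-0.169],[0,0.2,0,0,0,-0.169],[0,0.2,0,0,0,-0.169],[0,0.2,0,0,0,-0.169],[0,0.2,0,0,0,-0.169],[0,0.2,0,0,0,-0.169],[0,0.2,0,0,0,-0.169],[0,0.2,0,0,0,-0.169]]]'; python3 -m jog '[[[-0.01,0.2,0,0,0,-0.169],[-0.01,0.2,0,0,0,-0.169],[-0.01,0.15,0,0,0,-0.169],[0,0.07,0,0,0,0],[0,0,0,0,0,0],[0,0,0,0,0,0]]]';python3 - <<'E'
from h import *
print(ctrl.get_obs()['joint_pos'].round(2))
p,d=vision.snapshot("top");cv2.imwrite("pics/top2.png",p[:,:,::-1]);W=pts("top",d)
for n,(a,b,c,e,z,t) in dict(tape=(370,225,424,285,.067,.006),stamp=(375,180,425,235,.078,.01),black=(370,225,424,285,.049,.006),yel=(418,235,476,287,.034,.006)).items():
    w=W[b:e,a:c];m=(abs(w[...,2]-z)<t).astype(np.uint8)
    k,l,st,_=cv2.connectedComponentsWithStats(m)
    if k<2: print(n,"none",np.median(w[...,2]));continue
    i=1+st[1:,4].argmax();v,u=np.nonzero(l==i);print(n,rect(ray("top",np.c_[u+a,v+b],z)),np.median(w[l==i][:,2]),len(u))
E
```

```text
clock: 27.55
tcp_pos: [0.5392, 0.2632, 0.2388]
tool_rot: [0.0, 0.496, 0.868, -0.0]
wrist_force: [-0.0, -0.4, 0.0]
finger_gap: 0.747
grip_force: 0.0
clock: 28.15
tcp_pos: [0.5334, 0.3852, 0.2384]
tool_rot: [0.0, 0.656, 0.755, -0.0]
wrist_force: [0.6, -0.2, 0.4]
finger_gap: 0.75
grip_force: 0.0
[-0.06  0.49 -0.91  1.38  0.38  1.45 -0.81]
tape (array([450. , -40.7]), array([49.4, 51.5]), 1.2) 0.06764635058353738 618
stamp (array([539. , -46.4]), array([20. , 21.9]), 1.3) 0.07809056118854146 142
black (array([447.4, -41.1]), array([76.3, 67.8]), 86.0) 0.0496106583997118 798
yel (array([ 437.9, -140.2]), array([93.6, 71.8]), 85.6) 0.03390948336734408 1832
```

```bash
python3 -m jog '[[[0.004,0.005,-0.15,0,0,0],[0,0,-0.2,0,0,0],[0,0,-0.2,0,0,0],[0,0,-0.15,0,0,0],[0,0,-0.12,0,0,0],[0,0,-0.08,0,0,0],[0,0,0,0,0,0],[0,0,0,0,0,0]]]'; python3 -m jog '[[[0,0,0,0,0,0],[0,0,0,0,0,0],[0,0,0,0,0,0],[0,0,0,0,0,0],[0,0,0,0,0,0],[0,0,0,0,0,0],[0,0,0,0,0,0],[0,0,0,0,0,0]]]' 8 8
```

```text
clock: 29.0
tcp_pos: [0.535, 0.3863, 0.0591]
tool_rot: [0.0, 0.656, 0.755, 0.0]
wrist_force: [0.6, 0.1, 0.4]
finger_gap: 0.744
grip_force: 0.0
clock: 29.8
tcp_pos: [0.5343, 0.3865, 0.058]
tool_rot: [0.0, 0.656, 0.755, -0.0]
wrist_force: [-0.1, -0.9, -0.6]
finger_gap: 0.236
grip_force: 8.0
```

```bash
python3 -m jog '[[[0,0,0.05,0,0,0],[0,0,0.15,0,0,0],[0,0,0.2,0,0,0],[0,0,0.2,0,0,0],[0,0,0.2,0,0,0],[0,0,0.2,0,0,0],[0,0,0.05,0,0,0],[0,-0.05,0,0,0,0]]]'; python3 -m jog '[[[0,-0.2,0,0,0,-0.023],[0,-0.2,0,0,0,-0.023],[0,-0.2,0,0,0,-0.023],[0,-0.2,0,0,0,-0.023],[0,-0.2,0,0,0,-0.023],[0,-0.2,0,0,0,-0.023],[0,-0.2,0,0,0,-0.023],[0,-0.2,0,0,0,-0.023]]]'; python3 -m jog '[[[0,-0.2,0,0,0,-0.023],[0,-0.2,0,0,0,-0.023],[0,-0.2,0,0,0,-0.022],[0,-0.2,0,0,0,-0.022],[0,-0.16,0,0,0,0],[0,-0.06,0,0,0,0],[0,0,0,0,0,0],[0,0,0,0,0,0]]]'
```

```text
clock: 30.6
tcp_pos: [0.534, 0.3783, 0.2705]
tool_rot: [0.0, 0.655, 0.756, 0.002]
wrist_force: [-0.4, -0.4, -0.9]
finger_gap: 0.232
grip_force: 8.0
clock: 31.4
tcp_pos: [0.533, 0.0536, 0.2664]
tool_rot: [-0.001, 0.709, 0.705, -0.001]
wrist_force: [0.9, -0.1, -1.1]
finger_gap: 0.236
grip_force: 8.0
clock: 32.2
tcp_pos: [0.5339, -0.1463, 0.2673]
tool_rot: [-0.001, 0.733, 0.68, -0.0]
wrist_force: [0.7, 1.7, 0.0]
finger_gap: 0.236
grip_force: 8.0
```

```bash
python3 -m jog '[[[-0.005,-0.005,-0.15,0,0,0],[0,0,-0.2,0,0,0],[0,0,-0.2,0,0,0],[0,0,-0.2,0,0,0],[0,0,-0.12,0,0,0],[0,0,-0.06,0,0,0],[0,0,0,0,0,0],[0,0,0,0,0,0]]]'
```

```text
clock: 33.0
tcp_pos: [0.5342, -0.1478, 0.0833]
tool_rot: [0.001, 0.733, 0.68, 0.0]
wrist_force: [-0.2, 0.2, 0.7]
finger_gap: 0.233
grip_force: 8.0
```

```bash
python3 -m jog '[[[-0.004,0,-0.04,0,0,0],[0,0,-0.03,0,0,0],[0,0,-0.015,0,0,0],[0,0,0,0,0,0],[0,0,0,0,0,0]]]'; python3 -m jog '[[[0,0,-0.005,0,0,0],[0,0,0,0,0,0],[0,0,0,0,0,0]]]'
```

```text
clock: 33.5
tcp_pos: [0.5326, -0.1486, 0.0651]
tool_rot: [0.0, 0.733, 0.68, -0.0]
wrist_force: [-0.2, 0.1, -0.4]
finger_gap: 0.235
grip_force: 8.0
clock: 33.8
tcp_pos: [0.5327, -0.1486, 0.0645]
tool_rot: [0.0, 0.733, 0.68, -0.0]
wrist_force: [-1.0, 0.3, 5.7]
finger_gap: 0.235
grip_force: 8.0
```

Contact felt; release, rise and retreat to the right, then check.

```bash
python3 -m jog '[[[0,0,0,0,0,0],[0,0,0,0,0,0],[0,0,0,0,0,0],[0,0,0,0,0,0],[0,0,0,0,0,0],[0,0,0,0,0,0]]]' 60; python3 -m jog '[[[0,0,0.05,0,0,0],[0,0,0.15,0,0,0],[0,0,0.2,0,0,0],[0,0,0.2,0,0,0],[0,0,0.2,0,0,0],[0,0,0.2,0,0,0],[0,0,0.2,0,0,0]]]'; python3 -m jog '[[[0,0.2,0,0,0,0],[0,0.2,0,0,0,0],[0,0.2,0,0,0,0],[0,0.2,0,0,0,0],[0,0.2,0,0,0,0],[0,0.2,0,0,0,0],[0,0.2,0,0,0,0],[0,0.2,0,0,0,0]]]'; python3 -m jog '[[[0,0.2,0,0,0,0],[0,0.2,0,0,0,0],[0,0.2,0,0,0,0],[0,0,0,0,0,0],[0,0,0,0,0,0]]]';python3 - <<'E'
from h import *
p,d=vision.snapshot("top");cv2.imwrite("pics/top3.png",p[:,:,::-1]);W=pts("top",d)
for n,(a,b,c,e,z,t) in dict(carton=(420,180,490,235,.115,.008),tape=(370,225,424,285,.067,.006),stamp=(375,180,425,235,.078,.01),black=(370,225,424,285,.049,.006),yel=(418,235,476,287,.034,.006),pink=(275,165,338,212,.018,.005)).items():
    w=W[b:e,a:c];m=(abs(w[...,2]-z)<t).astype(np.uint8)
    k,l,st,_=cv2.connectedComponentsWithStats(m)
    if k<2: print(n,"none",np.median(w[...,2]));continue
    i=1+st[1:,4].argmax();v,u=np.nonzero(l==i);print(n,rect(ray("top",np.c_[u+a,v+b],z)),np.median(w[l==i][:,2]),len(u))
E
```

```text
clock: 34.4
tcp_pos: [0.5325, -0.1485, 0.064]
tool_rot: [0.0, 0.733, 0.68, -0.0]
wrist_force: [-0.6, 0.2, 0.2]
finger_gap: 0.659
grip_force: 0.0
clock: 35.1
tcp_pos: [0.5322, -0.1482, 0.3067]
tool_rot: [0.001, 0.733, 0.68, -0.0]
wrist_force: [1.0, -0.3, 0.1]
finger_gap: 0.689
grip_force: 0.0
clock: 35.9
tcp_pos: [0.5322, 0.1731, 0.305]
tool_rot: [0.001, 0.733, 0.68, 0.0]
wrist_force: [0.6, 0.0, -0.1]
finger_gap: 0.689
grip_force: 0.0
clock: 36.4
tcp_pos: [0.5319, 0.2927, 0.3045]
tool_rot: [-0.0, 0.732, 0.681, -0.0]
wrist_force: [-0.8, -0.2, -0.5]
finger_gap: 0.691
grip_force: 0.0
carton (array([ 534. , -146.5]), array([62.5, 21.4]), 86.1) 0.11533035936772508 429
tape (array([450. , -40.7]), array([49.4, 51.5]), 1.2) 0.06765197253360825 619
stamp (array([538.1, -46.4]), array([21.8, 22. ]), 1.3) 0.07765260061436985 147
black (array([447.7, -41.1]), array([76.3, 67.1]), 85.3) 0.04962374122852848 796
yel (array([ 437.9, -140.2]), array([93.5, 71.9]), 85.8) 0.03400984678745368 1834
pink (array([574.3, 131.3]), array([68.5, 99.9]), 3.2) 0.019043984873513893 1813
```

View pics/top3.png

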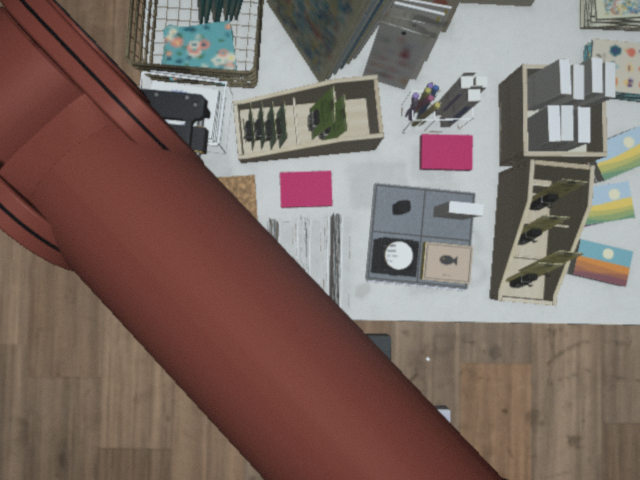

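The picture shows the full display: tape on the black pad at (399,255), stamp at (402,207) and carton at (464,209). All are within a few millimetres of target, and the yellow carton at (447,262) and pink carton at (306,189) have not moved.

```bash
python3 -c "
from station import job;print(job.finish_job())"
```

```text
the job is handed in; nothing more can be done
None
```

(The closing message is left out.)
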